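Lay out mandrels by length for wrapping

ROBOT

A 6-joint arm with a two-finger parallel gripper is mounted at the origin on the work surface. World frame = base frame: x ahead of the robot, y to its left, z up, the work surface at z = 0. Lengths are in m, angles in degrees, forces in N, time in s.
With the tool pointing down it reaches from about 0.35 to 0.875 m from the base axis. Payload 4.2 kg.
Tool frame: the origin (TCP) lies on the centre line of the jaws, within the pads' length; the fingertips stand 17 mm ahead of it and the grasp point (between the pads) lies 2 mm behind it (ctrl.finger_overhang is the distance from the TCP to the fingertips, in m); z points along the fingers, y is the line along which they close (so a half turn about z gives the same grasp; the last joint's range is limited). The gripper opens to 87 mm and grips with 3 to 60 N. Pads are 19 mm wide; open, the fingers measure 117 mm over their backs; the gripper's body (75 mm by 190 mm) begins 51 mm behind the grasp point.
Start: joints at [84.775, 22.042, 0.453, 0, -68.411, -14.817], TCP at [0.214, 0.587, 0.24] pointing down, gripper open.
Joint ranges: [-179.83, 179.83], [-69.29, 118.12], [-61.27, 80.66], [-181.25, 117.63], [-171.15, -9.14], [-177.46, 177.46]. Speed limits (degrees/s): [159.86, 159.86, 180, 180, 180, 180].

INTERFACE

Orientations are given as [roll, pitch, yaw] about the fixed x, y, z axes, in that order (R = Rz(yaw) Ry(pitch) Rx(roll)).
In Python, from bench import sensors, vision, ticket, ctrl gives the robot as it stands.
- The arm moves only by the tool hand_motion, called after ">>>" as name(argument=value, ...) on one line, values as JSON. Schema: {"type":"object","properties":{"steps":{"type":"array","items":{"type":"object","properties":{"dx":{"type":"number"},"dy":{"type":"number"},"dz":{"type":"number"},"ax":{"type":"number"},"ay":{"type":"number"},"az":{"type":"number"}},"additionalProperties":false},"minItems":1,"maxItems":20},"finger_gap":{"type":"number"},"squeeze":{"type":"number"},"only":{"type":"string"},"quiet":{"type":"boolean"},"lines":{"type":"string"}},"required":["steps"],"additionalProperties":false}. steps is a list of rows, 1 to 20 of them, each an object with the fields dx, dy, dz (the shift in shares of 0.8 m (1.0 is 0.8 m)), ax, ay, az (a rotation vector in shares of 180 degrees (1.0 is 180 degrees)); a field left out counts as zero; each row is the pose to reach, as a shift and turn from the pose commanded when the call began, along the tool's axes at that moment; what a row does not reach only later rows make up. A row lasts 1/10 s, in which the tool goes at most 0.05 m and 8.59 degrees, less where a joint would pass 70% of its speed; a pose out of reach is approached as far as the arm can. finger_gap is the opening from 0.0 (shut) to 1.0 (fully open), set as the call begins (left out keeps the last). The fingers move at their own pace and stop on an object; squeeze is the grip in N (left out, the last holds). Time passes only in rows, so rows that do not move let the fingers close. The tool returns the time, the measured TCP pose, the force, the opening and the grip force at its end. only (a regular expression) keeps the lines of the reply that match it, lines (a string "A,B") keeps lines A to B, and quiet returns only ok. Input that does not fit is refused with a message, and nothing moves.
- sensors.get_state(): the state, without advancing time (a new reading comes with each control period).
- vision.get_image(name): name is "scene" or "top" or "wrist"; returns the picture (400x640x3 uint8, red, green, blue); there is no depth.
- vision.get_calibration(name): a dict with "K" (3x3 intrinsics, pixels), "dist" ([k1, k2, p1, p2, k3] as OpenCV has them; the pictures are not rectified), "world_to_cam" (4x4, takes a point from world to camera coordinates). Camera axes: x right, y up, looking along -z (the intrinsics and any distortion apply to the point x, -y, -z); pixel columns grow to the right and rows downward; lengths in m; the calibration is good to about 2 mm. A picture is of the moment at which its call begins: read the wrist's pose just before it. get_calibration takes no time and is no camera call; for the wrist camera it gives the pose at the moment of the call.
- ticket.hand_in(): hands the job in; it is judged then, once.
The state is a dict: "time_s": time; "q": joint angles; "joint_velocities": joint speeds; "effort": joint torques, N m; "eef_pos": TCP position; "ee_rot": TCP orientation; "force": force on the tool from outside, world axes, zero at the start; "wrist_torque": the same for the moment, N m; "finger_gap": opening from 0.0 (shut) to 1.0 (fully open); "grip_force": force on a finger pad.
Only numpy, scipy, OpenCV 4.12 (cv2) and the standard library are available. Lean on these libraries where they do the work, as an engineer would, in place of code of your own. Each camera call takes 0.05 s, during which the arm holds its last target. There are 200 camera calls.

TASK

Lay out the four loose square mandrels in the row of four rests in order of length: the longest in the rest next to the upright bench stop, then getting shorter, to the shortest in the rest at the tin's end. Each must lie flat on its rest's pad between the pins, centred lengthwise, and be let go; leave the tin standing where it is.

Things in the scene. Friction and masses are not known exactly. Their poses are not given: they have to be found in the camera images.
- mandrel_a: the shortest of four loose mandrels: a brass-coloured bar of square section 18 x 18 mm, 70 mm long overall, whose last 10 mm at each end is a round steel spigot 12 mm in diameter. Lies flat on the bench at the start. Origin: on the bar's axis at mid length (9 mm above what it lies on); x runs along the bar. Mass about 105 g, give or take a third.
- mandrel_b: the second shortest of four loose mandrels: a brass-coloured bar of square section 18 x 18 mm, 100 mm long overall, whose last 10 mm at each end is a round steel spigot 12 mm in diameter. Lies flat on the bench at the start. Origin: on the bar's axis at mid length (9 mm above what it lies on); x runs along the bar. Mass about 150 g, give or take a third.
- mandrel_c: the second longest of four loose mandrels: a brass-coloured bar of square section 18 x 18 mm, 130 mm long overall, whose last 10 mm at each end is a round steel spigot 12 mm in diameter. Lies flat on the bench at the start. Origin: on the bar's axis at mid length (9 mm above what it lies on); x runs along the bar. Mass about 195 g, give or take a third.
- mandrel_d: the longest of four loose mandrels: a brass-coloured bar of square section 18 x 18 mm, 160 mm long overall, whose last 10 mm at each end is a round steel spigot 12 mm in diameter. Lies flat on the bench at the start. Origin: on the bar's axis at mid length (9 mm above what it lies on); x runs along the bar. Mass about 240 g, give or take a third.
- rest_1: fixed rest at the +y end of the row (the robot's left); rests stand about 90 mm apart. Black pad 66 (x) by 54 mm (y), top 12 mm above the bench; four steel pins, 6 mm thick, rise 8 mm above it at x = +-25, y = +-20 mm. The mandrel lies on the pad along x between the pins (34 mm clear in y); fingers fit between the pins of each side (44 mm clear in x). Origin: centre of underside; z up.
- rest_2: fixed rest second from the +y end; rests stand about 90 mm apart. Black pad 66 (x) by 54 mm (y), top 12 mm above the bench; four steel pins, 6 mm thick, rise 8 mm above it at x = +-25, y = +-20 mm. The mandrel lies on the pad along x between the pins (34 mm clear in y); fingers fit between the pins of each side (44 mm clear in x). Origin: centre of underside; z up.
- rest_3: fixed rest third from the +y end; rests stand about 90 mm apart. Black pad 66 (x) by 54 mm (y), top 12 mm above the bench; four steel pins, 6 mm thick, rise 8 mm above it at x = +-25, y = +-20 mm. The mandrel lies on the pad along x between the pins (34 mm clear in y); fingers fit between the pins of each side (44 mm clear in x). Origin: centre of underside; z up.
- rest_4: fixed rest at the -y end of the row (the robot's right); rests stand about 90 mm apart. Black pad 66 (x) by 54 mm (y), top 12 mm above the bench; four steel pins, 6 mm thick, rise 8 mm above it at x = +-25, y = +-20 mm. The mandrel lies on the pad along x between the pins (34 mm clear in y); fingers fit between the pins of each side (44 mm clear in x). Origin: centre of underside; z up.
- stop: fixed bench stop: an upright dark steel plate, 60 mm (x) by 8 mm (y), 60 mm high, on a foot 60 x 44 x 8 mm. It stands at one end of the row of rests, about 120 mm beyond the end rest's centre: sometimes the +y end, sometimes the -y end. Origin: centre of the underside.
- tin: closed round tin, loose, 56 mm in diameter and 55 mm high, standing about 120 mm beyond the row's other end rest. To be left alone. Origin: centre of the underside.
Not all that is in view belongs to the job. Leave any blue or orange look-alike of the rest_1 alone.

How it is judged:
By the outcome, as a careful person would: the job done as asked, in the order asked, and still so for the second after the job is handed in, with the robot touching nothing.
It also fails if it takes over 96 s, if anything falls off the work surface, if the arm or the gripper's body presses on something with over 40 N, if the wrist force passes 120 N, or if a joint passes its speed limit or range.

## Working session

There is one attempt and no reset: what is moved stays moved. The work goes in short steps, Python scripts to look and compute and a tool call to move; the robot and the scene stay as the last step left them, time stands still between calls to the robot, and variables do not carry over. Pictures are saved under pics/ and viewed, at most 14 in all, crops included, and the job is handed in when it is done.

```bash
mkdir -p pics; ls; python3 - <<'E'
from bench import sensors, vision, ctrl
import cv2
for n in ("top","scene"):
    cv2.imwrite(f"pics/{n}0.png",vision.get_image(n)[:,:,::-1])
    c=vision.get_calibration(n);print(n,c)
s=sensors.get_state();print(s, ctrl.finger_overhang)
E
```

```text
pics
top {'K': array([[413.7870006 ,   0.        , 319.46037666],
       [  0.        , 413.7870006 , 206.83748051],
       [  0.        ,   0.        ,   1.        ]]), 'dist': array([-0.06222313,  0.        ,  0.        ,  0.        ,  0.        ]), 'world_to_cam': array([[ 0.01978386, -0.99954312,  0.02285052,  0.02277783],
       [ 0.99623413,  0.02163778,  0.08396045, -0.60052687],
       [-0.08441652,  0.02110341,  0.99620706, -0.84386778],
       [ 0.        ,  0.        ,  0.        ,  1.        ]])}
scene {'K': array([[472.20250226,   0.        , 322.80733552],
       [  0.        , 472.20250226, 202.0841655 ],
       [  0.        ,   0.        ,   1.        ]]), 'dist': array([-0.12725426,  0.        ,  0.        ,  0.        ,  0.        ]), 'world_to_cam': array([[ 0.44871206,  0.89350448,  0.01752834, -0.29348485],
       [-0.6699965 ,  0.32335863,  0.66823939,  0.35992249],
       [ 0.59140695, -0.311591  ,  0.74373979, -1.64167631],
       [ 0.        ,  0.        ,  0.        ,  1.        ]])}
{'time_s': 0.1, 'q': array([ 8.47742626e+01,  2.20858483e+01,  3.88449044e-01, -2.48805909e-02,
       -6.84125078e+01, -1.48174354e+01]), 'joint_velocities': array([ 0.00813693, -0.03870772,  0.08479844,  0.11746426,  0.04441583,
        0.08877648]), 'effort': array([-6.59493271e-04, -3.91691208e+01,  1.87934625e+01,  4.23190132e+00,
        1.34722661e-02, -6.60255978e-05]), 'eef_pos': array([0.21400745, 0.58668081, 0.23858119]), 'ee_rot': array([ 1.79887834e+02, -5.75905926e-03, -2.00523435e+01]), 'force': array([-0.41814377,  0.57365403, -0.307447  ]), 'wrist_torque': array([0.02688536, 0.0160864 , 0.01216426]), 'grip_force': 0.0, 'finger_gap': 0.9997419503615791} 0.017
```

View pics/top0.png

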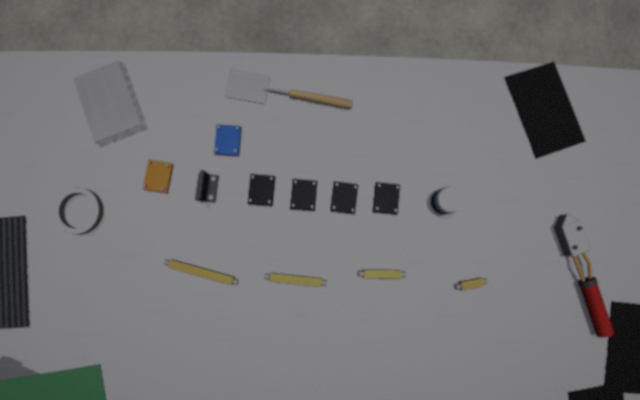

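View pics/scene0.png

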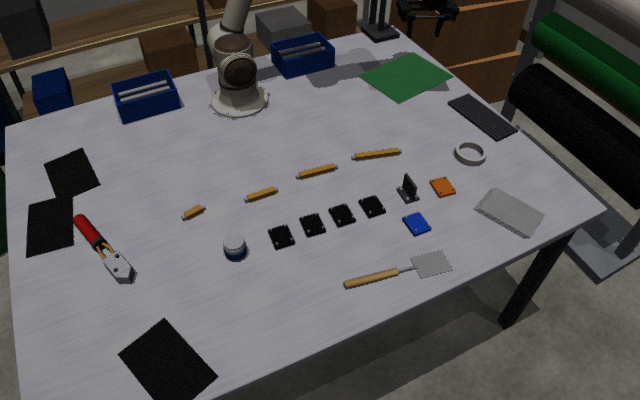

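The stop is at the +y end, at top px (206,187), and the tin is at (442,201). So the target order from the stop is rest_1=d, rest_2=c, rest_3=b, rest_4=a.

Candidates in the top view:
- **Mandrels:** d (201,271), c (296,280), b (382,274), a (471,284). The yellow spatula handle at (320,99) and the pliers' grips at (585,265) could be mistaken for mandrels but aren't.
- **Rests:** black pads at (262,190), (304,194), (344,197) and (386,198). The blue (228,140) and orange (158,176) look-alikes are rejected.

```bash
cat > h.py <<'E'
import numpy as np, cv2
from bench import sensors, vision
def p2w(uv,z,c):
    """pixels -> world points on plane z"""
    uv=np.array(uv,float).reshape(-1,1,2)
    n=cv2.undistortPoints(uv,c["K"],c["dist"])[:,0]
    M=c["world_to_cam"]; R=M[:3,:3]; o=-R.T@M[:3,3]
    d=np.c_[n[:,0],-n[:,1],-np.ones(len(n))]@R
    return o+d*((z-o[2])/d[:,2:])
def w2p(P,c):
    M=c["world_to_cam"]; Q=np.atleast_2d(P)@M[:3,:3].T+M[:3,3]
    Q=Q*[1,-1,-1]
    return cv2.projectPoints(Q,np.zeros(3),np.zeros(3),c["K"],c["dist"])[0][:,0]
def rects(mask,z,c,amin):
    """blobs -> list of world centre, long-axis angle, size (mm)"""
    out=[]
    for k in cv2.findContours(mask.astype(np.uint8),cv2.RETR_EXTERNAL,cv2.CHAIN_APPROX_NONE)[0]:
        if cv2.contourArea(k)<amin: continue
        w=p2w(k[:,0],z,c)[:,:2]
        (cx,cy),(a,b),t=cv2.minAreaRect((w*1000).astype(np.float32))
        if a<b: a,b,t=b,a,t+90
        out.append((cx,cy,(t+90)%180-90,a,b,k[:,0].mean(0).round()))
    return out
def yellow(im):
    h=cv2.cvtColor(im,cv2.COLOR_RGB2HSV); return (h[...,0]>12)&(h[...,0]<35)&(h[...,1]>110)&(h[...,2]>70)
def show(r): 
    for q in r: print(*np.round(q[:5],1),q[5])
E
python3 - <<'E'
from h import *
im=vision.get_image("top");c=vision.get_calibration("top")
show(rects(yellow(im),.014,c,30)); print()
show(rects(im.max(2)<65,.012,c,200))
cv2.imwrite("pics/crop.png",cv2.resize(im[150:310,150:500,::-1],None,fx=2.28,fy=2.28,interpolation=cv2.INTER_CUBIC))
cw=vision.get_calibration("wrist");print(cw["K"],cw["world_to_cam"].round(3))
M=cw["world_to_cam"];print(-M[:3,:3].T@M[:3,3])
E
```

```text
444.1 -293.3 -79.2 46.1 14.0 [472. 283.]
446.9 82.4 85.0 103.8 13.0 [295. 279.]
461.4 -100.0 -89.2 72.3 12.6 [382. 274.]
459.4 282.4 76.1 136.0 14.5 [201. 272.]
659.7 383.6 -7.5 62.7 52.2 [158. 176.]

299.3 -597.8 -1.9 211.9 169.3 [614. 361.]
394.9 -558.0 4.7 128.3 43.5 [589. 303.]
447.3 689.6 3.9 235.6 64.2 [ 13. 273.]
549.4 -497.8 6.9 89.0 29.8 [562. 235.]
623.3 -107.3 -5.0 63.0 51.7 [385. 198.]
622.5 -16.6 -6.1 62.2 50.7 [343. 198.]
626.5 70.0 -4.5 62.4 50.3 [303. 196.]
634.9 160.3 -3.7 63.0 51.3 [262. 190.]
639.9 277.2 -3.3 60.9 38.7 [206. 187.]
834.3 -468.8 19.8 195.7 127.2 [544. 109.]
[[323.76213458   0.         319.75809186]
 [  0.         323.76213458 201.51502066]
 [  0.           0.           1.        ]] [[-0.343 -0.939  0.     0.626]
 [ 0.903 -0.33  -0.274  0.033]
 [ 0.257 -0.094  0.962 -0.39 ]
 [ 0.     0.     0.     1.   ]]
[0.28488814 0.5627366  0.38427833]
```

View pics/crop.png

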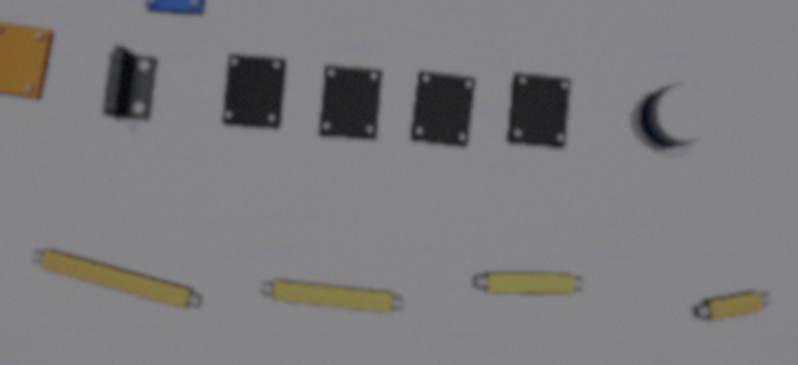

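The rows are not in the units I measure in: shifts go in shares of 0.8 m and turns go in shares of 180 degrees. I convert before sending: 0.335 m is 0.4188, 0.2025 m is 0.2531, 84 degrees is 0.4667.

```bash
cat >> h.py <<'E'
from scipy.spatial.transform import Rotation as Ro
def row(x,y,z,yaw):
    """print the tool-axes row leading from the measured pose to a down pose (mm, deg)"""
    s=sensors.get_state(); R=Ro.from_euler("xyz",s["ee_rot"],degrees=True)
    d=R.inv().apply(np.array([x,y,z])/1000-s["eef_pos"])
    r=(R.inv()*Ro.from_euler("xyz",[180,0,yaw],degrees=True)).as_rotvec(degrees=True)
    print("row",d.round(4),r.round(1),"q6",s["q"][5].round(1),"t",round(s["time_s"],1))
E
python3 -c "
from h import *
row(459,282,200,-104)"
```

```text
row [0.3346 0.2023 0.0391] [ 0.1 -0.1 84. ] q6 -14.8 t 0.1
```

>>> hand_motion(steps=[{"dx": 0.4188,"dy": 0.2531,"dz": 0.0488,"az": 0.4667},{"dx": 0.4188,"dy": 0.2531,"dz": 0.0488,"az": 0.4667},{"dx": 0.4188,"dy": 0.2531,"dz": 0.0488,"az": 0.4667},{"dx": 0.4188,"dy": 0.2531,"dz": 0.0488,"az": 0.4667},{"dx": 0.4188,"dy": 0.2531,"dz": 0.0488,"az": 0.4667},{"dx": 0.4188,"dy": 0.2531,"dz": 0.0488,"az": 0.4667},{"dx": 0.4188,"dy": 0.2531,"dz": 0.0488,"az": 0.4667},{"dx": 0.4188,"dy": 0.2531,"dz": 0.0488,"az": 0.4667},{"dx": 0.4188,"dy": 0.2531,"dz": 0.0488,"az": 0.4667},{"dx": 0.4188,"dy": 0.2531,"dz": 0.0488,"az": 0.4667},{"dx": 0.4188,"dy": 0.2531,"dz": 0.0488,"az": 0.4667},{"dx": 0.4188,"dy": 0.2531,"dz": 0.0488,"az": 0.4667},{"dx": 0.4188,"dy": 0.2531,"dz": 0.0488,"az": 0.4667}], finger_gap=1.0, squeeze=30)

```text
time_s: 1.45
eef_pos: [0.4592, 0.2824, 0.2005]
ee_rot: [180.0, -0.0, -103.9]
force: [-0.5, -0.2, 1.1]
finger_gap: 1.0
grip_force: 0.0
```

```bash
cat > look.py <<'E'
import sys
from h import *
s=sensors.get_state(); c=vision.get_calibration("wrist"); im=vision.get_image("wrist")
print(s["eef_pos"].round(4),s["ee_rot"].round(1))
z=float(sys.argv[2])
show(rects(yellow(im),z,c,300))
cv2.imwrite(f"pics/{sys.argv[1]}.png",im[:,:,::-1])
E
python3 look.py w1 .016
```

```text
[0.4592 0.2824 0.2005] [ 180.    -0.  -103.9]
459.3 284.5 75.9 140.0 17.3 [320. 181.]
450.7 123.9 85.7 31.5 17.4 [287.  17.]
```

View pics/w1.png

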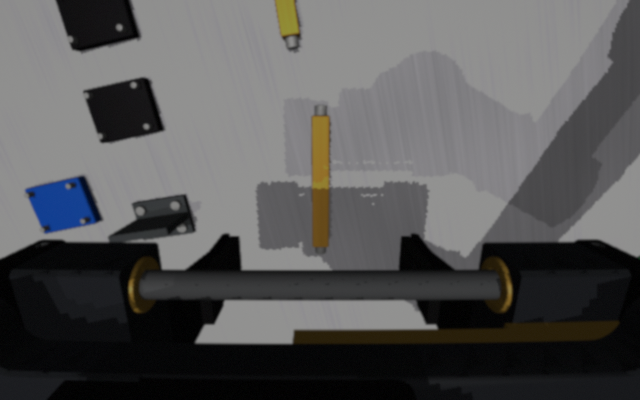

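The wrist picture shows d at col 320, rows 105–253, with rest_1 at (123,110). Its length and yaw match the description, so I'll go down and grip.

Converted, 0.1802 m is 0.2253, 0.0005 m is 0.0006.

>>> hand_motion(steps=[{"dx": -0.0025,"dy": 0.0006,"dz": 0.0625},{"dx": -0.0025,"dy": 0.0006,"dz": 0.125},{"dx": -0.0025,"dy": 0.0006,"dz": 0.175},{"dx": -0.0025,"dy": 0.0006,"dz": 0.2063},{"dx": -0.0025,"dy": 0.0006,"dz": 0.2225},{"dx": -0.0025,"dy": 0.0006,"dz": 0.2253},{"dx": -0.0025,"dy": 0.0006,"dz": 0.2253}])

```text
time_s: 2.2
eef_pos: [0.4595, 0.2845, 0.0203]
ee_rot: [-180.0, -0.0, -104.0]
force: [0.2, 0.1, 0.5]
finger_gap: 0.997
grip_force: 0.0
```

>>> hand_motion(steps=[{},{},{},{},{},{},{},{}], finger_gap=0, squeeze=35)

```text
time_s: 3.0
eef_pos: [0.4595, 0.2841, 0.0203]
ee_rot: [180.0, -0.0, -104.0]
force: [0.1, -1.0, -0.2]
finger_gap: 0.356
grip_force: 0.0
```

>>> hand_motion(steps=[{"dz": -0.0625},{"dz": -0.125},{"dz": -0.175},{"dz": -0.175}])

```text
time_s: 3.4
eef_pos: [0.4624, 0.2867, 0.1669]
ee_rot: [-179.6, 0.6, -104.0]
force: [-0.0, 0.5, -0.0]
finger_gap: 0.026
grip_force: 0.0
```

```bash
python3 -c "
from h import *
row(633,160,160,175.5)"
```

```text
row [ 0.0819 -0.1961  0.0075] [ 0.1  0.8 80.5] q6 -63.0 t 3.4
```

The fingers were still closing when I lifted, so I'll look again.

>>> hand_motion(steps=[{},{}], finger_gap=1.0)

```text
time_s: 3.6
eef_pos: [0.4587, 0.2834, 0.159]
ee_rot: [179.9, -0.1, -104.1]
force: [-0.3, 0.2, -1.2]
finger_gap: 0.138
grip_force: 0.0
```

```bash
python3 look.py w2 .016; python3 -c "
from h import *
row(459.4,284.5,20,-104)"
```

```text
[0.4587 0.2834 0.159 ] [ 1.799e+02 -1.000e-01 -1.041e+02]
666.9 373.2 -7.1 43.0 36.3 [146. 318.]
459.1 285.1 75.5 139.6 17.5 [319. 189.]
451.3 130.1 84.4 18.4 17.7 [282.  11.]
row [-0.0017 -0.0007  0.1387] [ 0.1 -0.2 -0.1] q6 -63.0 t 3.6
```

Converted, 0.1387 m is 0.1734, 0.13 m is 0.1625.

>>> hand_motion(steps=[{"dx": -0.0015,"dy": -0.0009,"dz": 0.05},{"dx": -0.0015,"dy": -0.0009,"dz": 0.1},{"dx": -0.0015,"dy": -0.0009,"dz": 0.1375},{"dx": -0.0015,"dy": -0.0009,"dz": 0.1625},{"dx": -0.0015,"dy": -0.0009,"dz": 0.1734},{"dx": -0.0015,"dy": -0.0009,"dz": 0.1734},{"dx": -0.0015,"dy": -0.0009,"dz": 0.1734},{"dx": -0.0015,"dy": -0.0009,"dz": 0.1734}], finger_gap=0.6)

```text
time_s: 4.45
eef_pos: [0.461, 0.2857, 0.0227]
ee_rot: [-179.9, 0.1, -104.0]
force: [0.2, 0.5, 1.0]
finger_gap: 0.593
grip_force: 0.0
```

>>> hand_motion(steps=[{},{},{},{},{},{},{},{},{}], finger_gap=0, squeeze=35)

```text
time_s: 5.35
eef_pos: [0.4603, 0.2851, 0.0217]
ee_rot: [180.0, -0.0, -104.0]
force: [-0.0, -0.3, 1.6]
finger_gap: 0.203
grip_force: 35.0
```

```bash
python3 -c "
from h import *
print(sensors.get_state()['q'].round(1))"
```

```text
[ 48.9  28.9 -25.7  -0.  -35.4 -63. ]
```

Converted, -0.14 m is -0.175, -0.12 m is -0.15.

>>> hand_motion(steps=[{"dz": -0.0375},{"dz": -0.1},{"dz": -0.15},{"dz": -0.175},{"dz": -0.175}])

```text
time_s: 5.85
eef_pos: [0.4618, 0.2864, 0.1647]
ee_rot: [-179.8, 0.4, -104.0]
force: [0.8, 0.5, -2.3]
finger_gap: 0.204
grip_force: 35.0
```

```bash
python3 -c "
from h import *
row(580,160,180,175.5)"
```

```text
row [ 0.0939 -0.1454 -0.0153] [ 0.1  0.4 80.5] q6 -63.0 t 5.8
```

Converted, -0.145 m is -0.1813, 0.094 m is 0.1175, 80.5 degrees is 0.4472.

>>> hand_motion(steps=[{"dx": 0.1175,"dy": -0.1813,"dz": -0.0194,"az": 0.4472},{"dx": 0.1175,"dy": -0.1813,"dz": -0.0194,"az": 0.4472},{"dx": 0.1175,"dy": -0.1813,"dz": -0.0194,"az": 0.4472},{"dx": 0.1175,"dy": -0.1813,"dz": -0.0194,"az": 0.4472},{"dx": 0.1175,"dy": -0.1813,"dz": -0.0194,"az": 0.4472},{"dx": 0.1175,"dy": -0.1813,"dz": -0.0194,"az": 0.4472},{"dx": 0.1175,"dy": -0.1813,"dz": -0.0194,"az": 0.4472},{"dx": 0.1175,"dy": -0.1813,"dz": -0.0194,"az": 0.4472},{"dx": 0.1175,"dy": -0.1813,"dz": -0.0194,"az": 0.4472},{"dx": 0.1175,"dy": -0.1813,"dz": -0.0194,"az": 0.4472},{"dx": 0.1175,"dy": -0.1813,"dz": -0.0194,"az": 0.4472},{"dx": 0.1175,"dy": -0.1813,"dz": -0.0194,"az": 0.4472}])

```text
time_s: 7.05
eef_pos: [0.5776, 0.1584, 0.1752]
ee_rot: [-179.9, -0.2, 175.5]
force: [0.2, 0.2, -1.6]
finger_gap: 0.201
grip_force: 35.0
```

```bash
python3 look.py w3 .016
```

```text
[0.5776 0.1584 0.1752] [-179.9   -0.2  175.5]
717.7 148.8 -4.5 38.1 34.4 [320. 315.]
653.9 384.0 -6.9 56.4 55.7 [541. 244.]
584.8 159.4 -4.8 155.1 35.8 [320. 191.]
463.2 -94.9 89.8 73.7 18.0 [35. 91.]
448.0 84.7 85.0 110.1 18.1 [222.  53.]
```

View pics/w3.png

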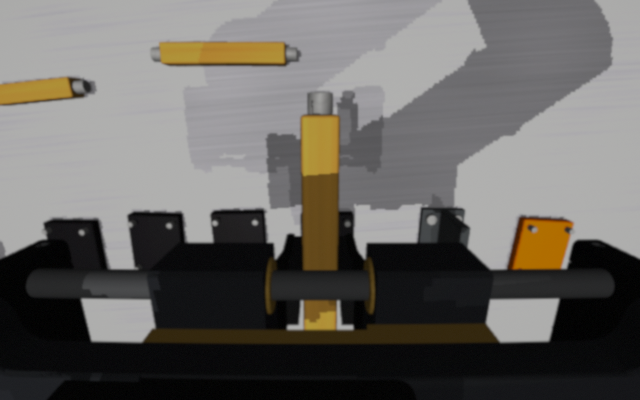

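Converted, -0.124 m is -0.155, -0.12 m is -0.15.

>>> hand_motion(steps=[{"dx": -0.15,"dy": -0.155},{"dx": -0.15,"dy": -0.155},{"dx": -0.15,"dy": -0.155},{"dx": -0.15,"dy": -0.155},{"dx": -0.15,"dy": -0.155},{"dx": -0.15,"dy": -0.155},{"dx": -0.15,"dy": -0.155}])

```text
time_s: 7.8
eef_pos: [0.6874, 0.0264, 0.1768]
ee_rot: [180.0, -0.1, 175.5]
force: [-0.2, 0.3, -1.2]
finger_gap: 0.203
grip_force: 35.0
```

```bash
cat > rest.py <<'E'
import sys
from h import *
s=sensors.get_state(); c=vision.get_calibration("wrist"); im=vision.get_image("wrist")
print(s["eef_pos"].round(4),s["ee_rot"].round(1))
show(rects(im.max(2)<60,.012,c,800))
cv2.imwrite(f"pics/{sys.argv[1]}.png",im[:,:,::-1])
np.savez(f"pics/{sys.argv[1]}.npz",im=im,**c)
E
python3 rest.py w4
```

```text
[0.6874 0.0264 0.1768] [ 1.800e+02 -1.000e-01  1.755e+02]
849.6 16.3 85.4 819.8 228.7 [319. 320.]
620.6 -217.9 -1.2 53.4 40.9 [ 58. 141.]
624.3 -103.6 -4.8 62.7 54.8 [175. 133.]
624.0 -14.3 -5.5 64.1 52.4 [268. 125.]
636.4 161.0 -3.4 64.2 55.4 [457. 124.]
628.0 71.3 -3.8 64.2 53.4 [363. 120.]
640.3 291.0 85.0 77.5 66.9 [589. 119.]
```

View pics/w4.png

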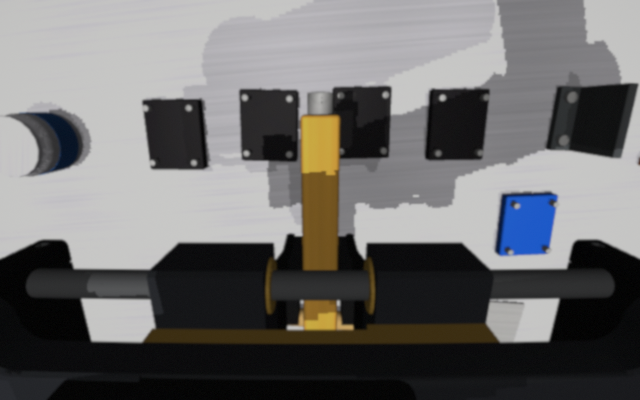

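The four pads are at (457,124), (363,120), (268,125) and (175,133), with the stop to the right and the tin to the left. I'll refine their poses from the pins.

```bash
python3 - <<'E'
from h import *
d=np.load("pics/w4.npz");im=d["im"];g=im.max(2)
for k in cv2.findContours((g<60).astype(np.uint8),cv2.RETR_EXTERNAL,cv2.CHAIN_APPROX_NONE)[0]:
    a=cv2.contourArea(k)
    if not 2500<a<5000 : continue
    m=np.zeros_like(g);cv2.fillPoly(m,[cv2.convexHull(k)],1);m=cv2.erode(m,np.ones((3,3)))
    n,l,st,ce=cv2.connectedComponentsWithStats(((g>85)&(m>0)).astype(np.uint8))
    P=[];
    for i in range(1,n):
        if st[i,4]>=5: P.append(ce[i])
    P=np.array(P); 
    if len(P)<3: continue
    W=p2w(P,.0195,d)[:,:2]*1000
    print(k[:,0].mean(0).round(),W.mean(0).round(1)); print(P.round(1).tolist()); print(W.round(1).tolist())
    if len(W)==4: 
        r=cv2.minAreaRect(W.astype(np.float32));print(r)
E
```

```text
[175. 133.] [ 624.7 -105.6]
[[146.5, 108.0], [188.1, 107.7], [153.6, 162.1], [193.3, 162.4]]
[[598.4, -122.7], [601.6, -84.5], [647.8, -126.5], [651.2, -88.7]]
((624.82177734375, -105.63795471191406), (38.28282165527344, 49.85034942626953), 85.28497314453125)
[268. 125.] [623.8 -15. ]
[[244.4, 97.2], [288.9, 98.4], [246.2, 153.1], [288.9, 153.9]]
[[596.8, -32.2], [601.1, 7.4], [646.6, -37.4], [650.5, 2.3]]
((623.7694702148438, -14.985437393188477), (39.89925003051758, 49.99883270263672), 84.06300354003906)
[457. 124.] [636.7 162.9]
[[442.2, 97.3], [485.5, 96.8], [438.0, 153.0], [479.4, 152.5]]
[[610.5, 144.7], [612.8, 184.2], [660.5, 141.7], [662.9, 181.0]]
((636.6807861328125, 162.94056701660156), (39.50763702392578, 50.17229080200195), 86.55644226074219)
[363. 120.] [628.1  67.2]
[[385.1, 94.4], [339.4, 94.9], [337.3, 126.6], [340.8, 150.6], [383.1, 150.1]]
[[604.4, 93.4], [601.7, 52.7], [629.2, 49.0], [651.3, 50.9], [653.9, 90.3]]
[589. 119.] [646.9 263. ]
[[571.6, 96.7], [563.4, 140.4], [564.5, 149.0]]
[[617.9, 264.5], [657.2, 261.2], [665.5, 263.3]]
```

```bash
python3 -c "
from h import *
row(637.2,162.9,100,176.6)"
```

```text
row [0.0606 0.1319 0.0772] [ 0.  -0.  -1.1] q6 -110.1 t 7.8
```

Converted, 0.1319 m is 0.1649, 0.0772 m is 0.0965, -1.1 degrees is -0.0061.

>>> hand_motion(steps=[{"dx": 0.0758,"dy": 0.1649,"dz": 0.05,"az": -0.0061},{"dx": 0.0758,"dy": 0.1649,"dz": 0.05,"az": -0.0061},{"dx": 0.0758,"dy": 0.1649,"dz": 0.05,"az": -0.0061},{"dx": 0.0758,"dy": 0.1649,"dz": 0.05,"az": -0.0061},{"dx": 0.0758,"dy": 0.1649,"dz": 0.0965,"az": -0.0061},{"dx": 0.0758,"dy": 0.1649,"dz": 0.0965,"az": -0.0061},{"dx": 0.0758,"dy": 0.1649,"dz": 0.0965,"az": -0.0061},{"dx": 0.0758,"dy": 0.1649,"dz": 0.0965,"az": -0.0061}])

```text
time_s: 8.65
eef_pos: [0.6392, 0.162, 0.1018]
ee_rot: [180.0, 0.2, 176.6]
force: [0.3, 0.1, -2.0]
finger_gap: 0.204
grip_force: 35.0
```

```bash
python3 -c "
from h import *
row(637.2,162.9,34.5,176.6)"
```

```text
row [0.0022 0.0007 0.0673] [ 0.   0.2 -0. ] q6 -121.7 t 8.7
```

Converted, 0.063 m is 0.0788, 0.06 m is 0.075.

>>> hand_motion(steps=[{"dz": 0.0375},{"dz": 0.0625},{"dz": 0.075},{"dz": 0.0788},{"dz": 0.0788},{"dz": 0.0788}])

```text
time_s: 9.25
eef_pos: [0.6392, 0.1623, 0.0385]
ee_rot: [179.9, 0.1, 176.6]
force: [0.7, 0.6, -2.7]
finger_gap: 0.204
grip_force: 35.0
```

```bash
python3 -c "
from h import *
row(637.2,162.9,34,176.6)"
```

```text
row [0.0021 0.0005 0.0045] [ 0.1  0.1 -0. ] q6 -121.7 t 9.2
```

Converted, 0.0045 m is 0.0056, 0.004 m is 0.005.

>>> hand_motion(steps=[{"dx": 0.0025,"dy": 0.0006,"dz": 0.0025},{"dx": 0.0025,"dy": 0.0006,"dz": 0.005},{"dx": 0.0025,"dy": 0.0006,"dz": 0.0056},{"dx": 0.0025,"dy": 0.0006,"dz": 0.0056}])

```text
time_s: 9.65
eef_pos: [0.6364, 0.1628, 0.0337]
ee_rot: [180.0, 0.1, 176.6]
force: [-4.0, 0.8, 5.6]
finger_gap: 0.206
grip_force: 35.0
```

>>> hand_motion(steps=[{},{},{},{},{}], finger_gap=0.5)

```text
time_s: 10.15
eef_pos: [0.6362, 0.1625, 0.0322]
ee_rot: [-180.0, -0.0, 176.6]
force: [-0.1, 0.4, 0.3]
finger_gap: 0.483
grip_force: 0.0
```

>>> hand_motion(steps=[{"dz": -0.05},{"dz": -0.1125},{"dz": -0.1625},{"dz": -0.2063},{"dz": -0.2063},{"dz": -0.2063}])

```text
time_s: 10.75
eef_pos: [0.6362, 0.1627, 0.1983]
ee_rot: [179.9, 0.1, 176.5]
force: [0.2, 0.7, -1.3]
finger_gap: 0.5
grip_force: 0.0
```

```bash
python3 -c "
from h import *
print(sensors.get_state()['q'].round(1))
row(448,84.7,200,-95)"
```

```text
[  28.4   26.7    1.8   -0.   -65.  -121.9]
row [ 0.1832 -0.0892 -0.0021] [  0.    0.1 -88.5] q6 -121.9 t 10.8
```

Now c: move over it and measure again.

Converted, 0.183 m is 0.2288, -0.089 m is -0.1113, -88.5 degrees is -0.4917.

>>> hand_motion(steps=[{"dx": 0.2288,"dy": -0.1113,"az": -0.4917},{"dx": 0.2288,"dy": -0.1113,"az": -0.4917},{"dx": 0.2288,"dy": -0.1113,"az": -0.4917},{"dx": 0.2288,"dy": -0.1113,"az": -0.4917},{"dx": 0.2288,"dy": -0.1113,"az": -0.4917},{"dx": 0.2288,"dy": -0.1113,"az": -0.4917},{"dx": 0.2288,"dy": -0.1113,"az": -0.4917},{"dx": 0.2288,"dy": -0.1113,"az": -0.4917},{"dx": 0.2288,"dy": -0.1113,"az": -0.4917},{"dx": 0.2288,"dy": -0.1113,"az": -0.4917},{"dx": 0.2288,"dy": -0.1113,"az": -0.4917},{"dx": 0.2288,"dy": -0.1113,"az": -0.4917},{"dx": 0.2288,"dy": -0.1113,"az": -0.4917},{"dx": 0.2288,"dy": -0.1113,"az": -0.4917}], finger_gap=0.6)

```text
time_s: 12.15
eef_pos: [0.4479, 0.0846, 0.1969]
ee_rot: [179.9, -0.0, -95.0]
force: [0.1, -0.6, -0.1]
finger_gap: 0.602
grip_force: 0.0
```

```bash
python3 look.py w5 .016; python3 -c "
from h import *
row(448,84.7,20.5,-95)"
```

```text
[0.4479 0.0846 0.1969] [179.9  -0.  -95. ]
447.5 84.8 84.7 109.8 17.1 [320. 181.]
462.7 -72.5 89.8 29.4 17.1 [288.  16.]
row [-0.0002 -0.0002  0.1765] [ 0. -0.  0.] q6 -36.2 t 12.2
```

Converted, 0.1765 m is 0.2206, 0.165 m is 0.2063.

>>> hand_motion(steps=[{"dy": 0.0004,"dz": 0.0625},{"dy": 0.0004,"dz": 0.125},{"dy": 0.0004,"dz": 0.175},{"dy": 0.0004,"dz": 0.2063},{"dy": 0.0004,"dz": 0.2206},{"dy": 0.0004,"dz": 0.2206},{"dy": 0.0004,"dz": 0.2206}])

```text
time_s: 12.9
eef_pos: [0.4482, 0.0849, 0.0211]
ee_rot: [-180.0, -0.0, -94.9]
force: [-0.2, 0.6, -0.2]
finger_gap: 0.6
grip_force: 0.0
```

>>> hand_motion(steps=[{},{},{},{},{},{},{},{},{}], finger_gap=0, squeeze=35)

```text
time_s: 13.8
eef_pos: [0.4479, 0.0848, 0.0211]
ee_rot: [-180.0, 0.0, -94.9]
force: [-1.3, 0.4, 4.9]
finger_gap: 0.2
grip_force: 35.0
```

>>> hand_motion(steps=[{"dz": -0.0375},{"dz": -0.0875},{"dz": -0.1125},{"dz": -0.125},{"dz": -0.125},{"dz": -0.125}])

```text
time_s: 14.4
eef_pos: [0.447, 0.0843, 0.1197]
ee_rot: [179.9, -0.1, -95.0]
force: [-0.4, -0.4, -1.7]
finger_gap: 0.206
grip_force: 35.0
```

```bash
python3 -c "
from h import *
row(627.8,71.8,120,176.5)"
```

```text
row [-0.0032 -0.1813 -0.0007] [ 0.1 -0.1 88.5] q6 -36.2 t 14.4
```

Converted, -0.181 m is -0.2263, -0.003 m is -0.0038, 88.5 degrees is 0.4917.

>>> hand_motion(steps=[{"dx": -0.0038,"dy": -0.2263,"az": 0.4917},{"dx": -0.0038,"dy": -0.2263,"az": 0.4917},{"dx": -0.0038,"dy": -0.2263,"az": 0.4917},{"dx": -0.0038,"dy": -0.2263,"az": 0.4917},{"dx": -0.0038,"dy": -0.2263,"az": 0.4917},{"dx": -0.0038,"dy": -0.2263,"az": 0.4917},{"dx": -0.0038,"dy": -0.2263,"az": 0.4917},{"dx": -0.0038,"dy": -0.2263,"az": 0.4917},{"dx": -0.0038,"dy": -0.2263,"az": 0.4917},{"dx": -0.0038,"dy": -0.2263,"az": 0.4917},{"dx": -0.0038,"dy": -0.2263,"az": 0.4917},{"dx": -0.0038,"dy": -0.2263,"az": 0.4917},{"dx": -0.0038,"dy": -0.2263,"az": 0.4917},{"dx": -0.0038,"dy": -0.2263,"az": 0.4917}])

```text
time_s: 15.8
eef_pos: [0.6281, 0.072, 0.1199]
ee_rot: [-180.0, -0.1, 176.6]
force: [0.6, -0.2, -0.8]
finger_gap: 0.205
grip_force: 35.0
```

```bash
python3 -c "
from h import *
row(627.8,71.8,33.5,176.5)"
```

```text
row [ 0.0001 -0.0002  0.0864] [-0.  -0.1  0.1] q6 -114.6 t 15.8
```

Converted, 0.0865 m is 0.1081, 0.0855 m is 0.1069.

>>> hand_motion(steps=[{"dz": 0.05},{"dz": 0.0813},{"dz": 0.0975},{"dz": 0.1038},{"dz": 0.1069},{"dz": 0.1081},{"dz": 0.1081}])

```text
time_s: 16.5
eef_pos: [0.6292, 0.0724, 0.0356]
ee_rot: [180.0, 0.1, 176.6]
force: [-0.1, -0.9, -1.5]
finger_gap: 0.199
grip_force: 35.0
```

```bash
python3 -c "
from h import *
row(627.8,71.8,33.3,176.5)"
```

```text
row [ 0.0014 -0.0007  0.0023] [0.  0.1 0.1] q6 -114.6 t 16.5
```

Converted, 0.0024 m is 0.003, 0.002 m is 0.0025.

>>> hand_motion(steps=[{"dx": 0.0013,"dy": -0.0008,"dz": 0.0013},{"dx": 0.0013,"dy": -0.0008,"dz": 0.0025},{"dx": 0.0013,"dy": -0.0008,"dz": 0.003},{"dx": 0.0013,"dy": -0.0008,"dz": 0.003}])

```text
time_s: 16.9
eef_pos: [0.6276, 0.0717, 0.0332]
ee_rot: [180.0, 0.0, 176.6]
force: [-2.1, 0.9, 4.9]
finger_gap: 0.202
grip_force: 35.0
```

>>> hand_motion(steps=[{},{},{},{},{}], finger_gap=0.5)

```text
time_s: 17.4
eef_pos: [0.6274, 0.0716, 0.0318]
ee_rot: [-180.0, -0.0, 176.6]
force: [-0.6, 0.7, 0.0]
finger_gap: 0.481
grip_force: 0.0
```

>>> hand_motion(steps=[{"dz": -0.05},{"dz": -0.1125},{"dz": -0.1625},{"dz": -0.2063},{"dz": -0.2063},{"dz": -0.2063}])

```text
time_s: 18.0
eef_pos: [0.6275, 0.0718, 0.1979]
ee_rot: [179.9, 0.1, 176.5]
force: [-0.4, -1.0, -0.8]
finger_gap: 0.501
grip_force: 0.0
```

```bash
python3 -c "
from h import *
row(463,-97,200,-90)"
```

```text
row [ 0.154  -0.1784 -0.0026] [ -0.    0.1 -93.5] q6 -114.6 t 18.0
```

Converted, -0.178 m is -0.2225, 0.154 m is 0.1925, -93.5 degrees is -0.5194.

>>> hand_motion(steps=[{"dx": 0.1925,"dy": -0.2225,"dz": -0.0025,"az": -0.5194},{"dx": 0.1925,"dy": -0.2225,"dz": -0.0025,"az": -0.5194},{"dx": 0.1925,"dy": -0.2225,"dz": -0.0025,"az": -0.5194},{"dx": 0.1925,"dy": -0.2225,"dz": -0.0025,"az": -0.5194},{"dx": 0.1925,"dy": -0.2225,"dz": -0.0025,"az": -0.5194},{"dx": 0.1925,"dy": -0.2225,"dz": -0.0025,"az": -0.5194},{"dx": 0.1925,"dy": -0.2225,"dz": -0.0025,"az": -0.5194},{"dx": 0.1925,"dy": -0.2225,"dz": -0.0025,"az": -0.5194},{"dx": 0.1925,"dy": -0.2225,"dz": -0.0025,"az": -0.5194},{"dx": 0.1925,"dy": -0.2225,"dz": -0.0025,"az": -0.5194},{"dx": 0.1925,"dy": -0.2225,"dz": -0.0025,"az": -0.5194},{"dx": 0.1925,"dy": -0.2225,"dz": -0.0025,"az": -0.5194},{"dx": 0.1925,"dy": -0.2225,"dz": -0.0025,"az": -0.5194},{"dx": 0.1925,"dy": -0.2225,"dz": -0.0025,"az": -0.5194},{"dx": 0.1925,"dy": -0.2225,"dz": -0.0025,"az": -0.5194}], finger_gap=0.6)

```text
time_s: 19.5
eef_pos: [0.4629, -0.0968, 0.1988]
ee_rot: [180.0, -0.0, -90.0]
force: [0.5, 0.2, 0.4]
finger_gap: 0.6
grip_force: 0.0
```

```bash
python3 look.py w6 .016; python3 -c "
from h import *
row(463,-97,20.5,-90)"
```

```text
[ 0.4629 -0.0968  0.1988] [180.  -0. -90.]
463.1 -98.3 -89.6 80.4 16.8 [320. 180.]
row [ 0.0002 -0.0002  0.1784] [ 0. -0.  0.] q6 -7.9 t 19.6
```

Converted, 0.178 m is 0.2225, 0.0015 m is 0.0019, -0.4 degrees is -0.0022.

>>> hand_motion(steps=[{"dx": 0.0019,"dy": -0.0003,"dz": 0.0625,"az": -0.0022},{"dx": 0.0019,"dy": -0.0003,"dz": 0.125,"az": -0.0022},{"dx": 0.0019,"dy": -0.0003,"dz": 0.175,"az": -0.0022},{"dx": 0.0019,"dy": -0.0003,"dz": 0.2063,"az": -0.0022},{"dx": 0.0019,"dy": -0.0003,"dz": 0.2225,"az": -0.0022},{"dx": 0.0019,"dy": -0.0003,"dz": 0.2225,"az": -0.0022},{"dx": 0.0019,"dy": -0.0003,"dz": 0.2225,"az": -0.0022}])

```text
time_s: 20.25
eef_pos: [0.4636, -0.0983, 0.0213]
ee_rot: [-180.0, -0.0, -89.5]
force: [-0.8, -0.4, 0.6]
finger_gap: 0.603
grip_force: 0.0
```

>>> hand_motion(steps=[{},{},{},{},{},{},{},{},{}], finger_gap=0, squeeze=35)

```text
time_s: 21.15
eef_pos: [0.4631, -0.0983, 0.0213]
ee_rot: [180.0, -0.0, -89.5]
force: [-1.5, 0.3, 4.6]
finger_gap: 0.203
grip_force: 35.0
```

>>> hand_motion(steps=[{"dz": -0.0375},{"dz": -0.0875},{"dz": -0.1125},{"dz": -0.125},{"dz": -0.125},{"dz": -0.125}])

```text
time_s: 21.75
eef_pos: [0.4623, -0.0983, 0.1198]
ee_rot: [179.9, 0.0, -89.6]
force: [-1.1, -0.1, -1.4]
finger_gap: 0.203
grip_force: 35.0
```

```bash
python3 -c "
from h import *
row(623.8,-15,120,174.1)"
```

```text
row [-0.0821 -0.1622 -0.0006] [ 0.1 -0.1 96.3] q6 -7.3 t 21.8
```

Converted, -0.162 m is -0.2025, -0.082 m is -0.1025, 96.3 degrees is 0.535.

>>> hand_motion(steps=[{"dx": -0.1025,"dy": -0.2025,"az": 0.535},{"dx": -0.1025,"dy": -0.2025,"az": 0.535},{"dx": -0.1025,"dy": -0.2025,"az": 0.535},{"dx": -0.1025,"dy": -0.2025,"az": 0.535},{"dx": -0.1025,"dy": -0.2025,"az": 0.535},{"dx": -0.1025,"dy": -0.2025,"az": 0.535},{"dx": -0.1025,"dy": -0.2025,"az": 0.535},{"dx": -0.1025,"dy": -0.2025,"az": 0.535},{"dx": -0.1025,"dy": -0.2025,"az": 0.535},{"dx": -0.1025,"dy": -0.2025,"az": 0.535},{"dx": -0.1025,"dy": -0.2025,"az": 0.535},{"dx": -0.1025,"dy": -0.2025,"az": 0.535},{"dx": -0.1025,"dy": -0.2025,"az": 0.535},{"dx": -0.1025,"dy": -0.2025,"az": 0.535},{"dx": -0.1025,"dy": -0.2025,"az": 0.535}])

```text
time_s: 23.25
eef_pos: [0.6242, -0.0151, 0.12]
ee_rot: [-180.0, -0.1, 174.2]
force: [0.4, -0.3, -0.1]
finger_gap: 0.203
grip_force: 35.0
```

```bash
python3 -c "
from h import *
row(623.8,-15,37,174.1)"
```

```text
row [0.0003 0.0001 0.083 ] [-0.  -0.1  0.1] q6 -109.3 t 23.2
```

Converted, 0.083 m is 0.1038, 0.078 m is 0.0975.

>>> hand_motion(steps=[{"dx": 0.0004,"dz": 0.05},{"dx": 0.0004,"dz": 0.0813},{"dx": 0.0004,"dz": 0.0975},{"dx": 0.0004,"dz": 0.1038},{"dx": 0.0004,"dz": 0.1038},{"dx": 0.0004,"dz": 0.1038},{"dx": 0.0004,"dz": 0.1038}])

```text
time_s: 23.95
eef_pos: [0.6252, -0.0148, 0.0395]
ee_rot: [180.0, 0.2, 174.2]
force: [-0.8, 0.3, -1.3]
finger_gap: 0.2
grip_force: 35.0
```

```bash
python3 -c "
from h import *
row(623.8,-15,33.4,174.1)"
```

```text
row [ 0.0014 -0.0003  0.0061] [0.  0.2 0.1] q6 -109.3 t 23.9
```

Converted, 0.006 m is 0.0075, 0.0055 m is 0.0069.

>>> hand_motion(steps=[{"dx": 0.0013,"dy": -0.0004,"dz": 0.0025},{"dx": 0.0013,"dy": -0.0004,"dz": 0.005},{"dx": 0.0013,"dy": -0.0004,"dz": 0.0069},{"dx": 0.0013,"dy": -0.0004,"dz": 0.0075},{"dx": 0.0013,"dy": -0.0004,"dz": 0.0075}])

```text
time_s: 24.45
eef_pos: [0.6232, -0.0152, 0.0333]
ee_rot: [-180.0, 0.0, 174.2]
force: [-2.4, 0.4, 5.0]
finger_gap: 0.207
grip_force: 35.0
```

>>> hand_motion(steps=[{},{},{},{},{}], finger_gap=0.5)

```text
time_s: 24.95
eef_pos: [0.6232, -0.0152, 0.0319]
ee_rot: [-180.0, -0.0, 174.2]
force: [1.1, -0.7, -0.5]
finger_gap: 0.486
grip_force: 0.0
```

>>> hand_motion(steps=[{"dz": -0.05},{"dz": -0.1125},{"dz": -0.1625},{"dz": -0.2063},{"dz": -0.2063},{"dz": -0.2063}])

```text
time_s: 25.55
eef_pos: [0.6233, -0.0151, 0.1979]
ee_rot: [179.9, 0.1, 174.1]
force: [-0.0, 0.2, -1.3]
finger_gap: 0.5
grip_force: 0.0
```

```bash
python3 -c "
from h import *
row(446,-291,200,-79.5)"
```

```text
row [ 0.1482 -0.2926 -0.0027] [-0.000e+00  1.000e-01 -1.064e+02] q6 -109.3 t 25.6
```

Converted, -0.2925 m is -0.3656, 0.148 m is 0.185, -106.4 degrees is -0.5911.

>>> hand_motion(steps=[{"dx": 0.185,"dy": -0.3656,"dz": -0.0025,"az": -0.5911},{"dx": 0.185,"dy": -0.3656,"dz": -0.0025,"az": -0.5911},{"dx": 0.185,"dy": -0.3656,"dz": -0.0025,"az": -0.5911},{"dx": 0.185,"dy": -0.3656,"dz": -0.0025,"az": -0.5911},{"dx": 0.185,"dy": -0.3656,"dz": -0.0025,"az": -0.5911},{"dx": 0.185,"dy": -0.3656,"dz": -0.0025,"az": -0.5911},{"dx": 0.185,"dy": -0.3656,"dz": -0.0025,"az": -0.5911},{"dx": 0.185,"dy": -0.3656,"dz": -0.0025,"az": -0.5911},{"dx": 0.185,"dy": -0.3656,"dz": -0.0025,"az": -0.5911},{"dx": 0.185,"dy": -0.3656,"dz": -0.0025,"az": -0.5911},{"dx": 0.185,"dy": -0.3656,"dz": -0.0025,"az": -0.5911},{"dx": 0.185,"dy": -0.3656,"dz": -0.0025,"az": -0.5911},{"dx": 0.185,"dy": -0.3656,"dz": -0.0025,"az": -0.5911},{"dx": 0.185,"dy": -0.3656,"dz": -0.0025,"az": -0.5911},{"dx": 0.185,"dy": -0.3656,"dz": -0.0025,"az": -0.5911},{"dx": 0.185,"dy": -0.3656,"dz": -0.0025,"az": -0.5911}], finger_gap=0.6)

```text
time_s: 27.15
eef_pos: [0.4459, -0.291, 0.1983]
ee_rot: [179.9, 0.0, -79.5]
force: [-0.7, -0.7, -0.8]
finger_gap: 0.603
grip_force: 0.0
```

```bash
python3 look.py w7 .016
```

```text
[ 0.4459 -0.291   0.1983] [179.9   0.  -79.5]
444.5 -292.0 -79.0 49.8 16.8 [322. 182.]
```

View pics/w7.png

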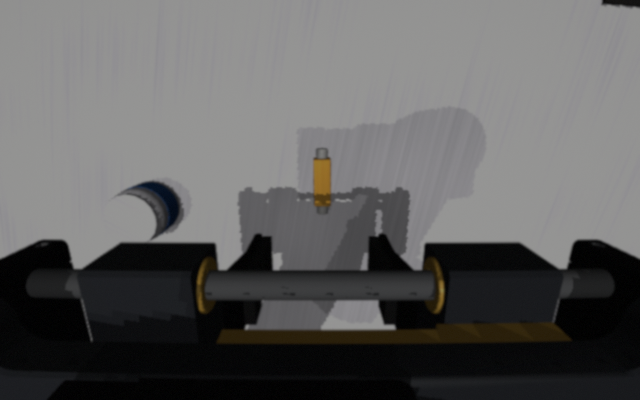

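Mandrel a is at (322,181), with the tin clear of it at (150,205).

Converted, 0.1775 m is 0.2219, 0.0016 m is 0.002, -0.5 degrees is -0.0028.

>>> hand_motion(steps=[{"dx": 0.0009,"dy": 0.002,"dz": 0.0625,"az": -0.0028},{"dx": 0.0009,"dy": 0.002,"dz": 0.125,"az": -0.0028},{"dx": 0.0009,"dy": 0.002,"dz": 0.175,"az": -0.0028},{"dx": 0.0009,"dy": 0.002,"dz": 0.2063,"az": -0.0028},{"dx": 0.0009,"dy": 0.002,"dz": 0.2219,"az": -0.0028},{"dx": 0.0009,"dy": 0.002,"dz": 0.2219,"az": -0.0028},{"dx": 0.0009,"dy": 0.002,"dz": 0.2219,"az": -0.0028}])

```text
time_s: 27.9
eef_pos: [0.4458, -0.2925, 0.0225]
ee_rot: [-179.9, -0.1, -78.9]
force: [0.5, 0.6, -0.4]
finger_gap: 0.603
grip_force: 0.0
```

>>> hand_motion(steps=[{},{},{},{},{},{},{},{},{}], finger_gap=0, squeeze=35)

```text
time_s: 28.8
eef_pos: [0.4447, -0.2921, 0.0218]
ee_rot: [180.0, 0.0, -78.9]
force: [-1.6, 1.4, 3.8]
finger_gap: 0.202
grip_force: 35.0
```

>>> hand_motion(steps=[{"dz": -0.0375},{"dz": -0.0875},{"dz": -0.125},{"dz": -0.1625},{"dz": -0.1625},{"dz": -0.1625}])

```text
time_s: 29.4
eef_pos: [0.4447, -0.2919, 0.1514]
ee_rot: [-179.9, 0.0, -79.0]
force: [-0.4, 1.4, -1.1]
finger_gap: 0.204
grip_force: 35.0
```

```bash
python3 -c "
from h import *
row(624.8,-105.6,150,175.3)"
```

```text
row [-0.1484 -0.2124  0.0017] [-0.000e+00  1.000e-01  1.057e+02] q6 26.9 t 29.4
```

Converted, -0.2122 m is -0.2653, -0.148 m is -0.185, 105.7 degrees is 0.5872.

>>> hand_motion(steps=[{"dx": -0.185,"dy": -0.2653,"az": 0.5872},{"dx": -0.185,"dy": -0.2653,"az": 0.5872},{"dx": -0.185,"dy": -0.2653,"az": 0.5872},{"dx": -0.185,"dy": -0.2653,"az": 0.5872},{"dx": -0.185,"dy": -0.2653,"az": 0.5872},{"dx": -0.185,"dy": -0.2653,"az": 0.5872},{"dx": -0.185,"dy": -0.2653,"az": 0.5872},{"dx": -0.185,"dy": -0.2653,"az": 0.5872},{"dx": -0.185,"dy": -0.2653,"az": 0.5872},{"dx": -0.185,"dy": -0.2653,"az": 0.5872},{"dx": -0.185,"dy": -0.2653,"az": 0.5872},{"dx": -0.185,"dy": -0.2653,"az": 0.5872},{"dx": -0.185,"dy": -0.2653,"az": 0.5872},{"dx": -0.185,"dy": -0.2653,"az": 0.5872},{"dx": -0.185,"dy": -0.2653,"az": 0.5872},{"dx": -0.185,"dy": -0.2653,"az": 0.5872}])

```text
time_s: 31.0
eef_pos: [0.6243, -0.1061, 0.1505]
ee_rot: [-180.0, -0.1, 175.4]
force: [-0.2, 0.4, -0.2]
finger_gap: 0.205
grip_force: 35.0
```

```bash
python3 -c "
from h import *
row(624.8,-105.6,37,175.3)"
```

```text
row [-0.0007  0.0006  0.1135] [-0.  -0.1  0.1] q6 -99.6 t 31.0
```

Converted, 0.1135 m is 0.1419, 0.111 m is 0.1388.

>>> hand_motion(steps=[{"dx": -0.0006,"dy": 0.0006,"dz": 0.0625},{"dx": -0.0006,"dy": 0.0006,"dz": 0.1},{"dx": -0.0006,"dy": 0.0006,"dz": 0.125},{"dx": -0.0006,"dy": 0.0006,"dz": 0.1388},{"dx": -0.0006,"dy": 0.0006,"dz": 0.1419},{"dx": -0.0006,"dy": 0.0006,"dz": 0.1419},{"dx": -0.0006,"dy": 0.0006,"dz": 0.1419}])

```text
time_s: 31.7
eef_pos: [0.6262, -0.1057, 0.0395]
ee_rot: [180.0, 0.2, 175.4]
force: [1.2, 0.3, -0.1]
finger_gap: 0.206
grip_force: 35.0
```

```bash
python3 -c "
from h import *
row(624.8,-105.6,34,175.3)"
```

```text
row [ 0.0014 -0.      0.0055] [0.  0.2 0.1] q6 -99.6 t 31.7
```

Converted, 0.0055 m is 0.0069, 0.005 m is 0.0063.

>>> hand_motion(steps=[{"dx": 0.0009,"dz": 0.0025},{"dx": 0.0009,"dz": 0.005},{"dx": 0.0009,"dz": 0.0063},{"dx": 0.0009,"dz": 0.0069},{"dx": 0.0009,"dz": 0.0069}])

```text
time_s: 32.2
eef_pos: [0.6246, -0.1056, 0.0338]
ee_rot: [-180.0, 0.0, 175.4]
force: [-2.3, 1.5, 5.6]
finger_gap: 0.203
grip_force: 35.0
```

>>> hand_motion(steps=[{},{},{},{},{}], finger_gap=0.5)

```text
time_s: 32.7
eef_pos: [0.6245, -0.1057, 0.0324]
ee_rot: [-180.0, -0.0, 175.4]
force: [-0.7, 0.7, 0.5]
finger_gap: 0.484
grip_force: 0.0
```

>>> hand_motion(steps=[{"dz": -0.05},{"dz": -0.1125},{"dz": -0.1625},{"dx": -0.0625,"dy": 0.0375,"dz": -0.2063},{"dx": -0.1125,"dy": 0.1,"dz": -0.2063},{"dx": -0.1125,"dy": 0.1625,"dz": -0.2063},{"dx": -0.1125,"dy": 0.1625,"dz": -0.2063},{"dx": -0.1125,"dy": 0.1625,"dz": -0.2063}])

```text
time_s: 33.5
eef_pos: [0.7254, 0.0201, 0.1966]
ee_rot: [180.0, -0.0, 175.6]
force: [-0.4, 0.2, -0.4]
finger_gap: 0.498
grip_force: 0.0
```

```bash
python3 look.py w8 .027; python3 -c "
from h import *
im=vision.get_image('top');cv2.imwrite('pics/top9.png',cv2.resize(im[100:300,140:480,::-1],None,fx=2.35,fy=2.35,interpolation=cv2.INTER_CUBIC))"
```

```text
[0.7254 0.0201 0.1966] [180.   -0.  175.6]
623.8 -104.8 -4.5 51.7 20.0 [175.  91.]
621.5 -13.7 -6.0 80.3 19.8 [272.  79.]
625.5 73.8 -2.8 110.3 19.3 [367.  74.]
635.7 165.5 -3.3 136.3 20.0 [467.  76.]
```

View pics/w8.png

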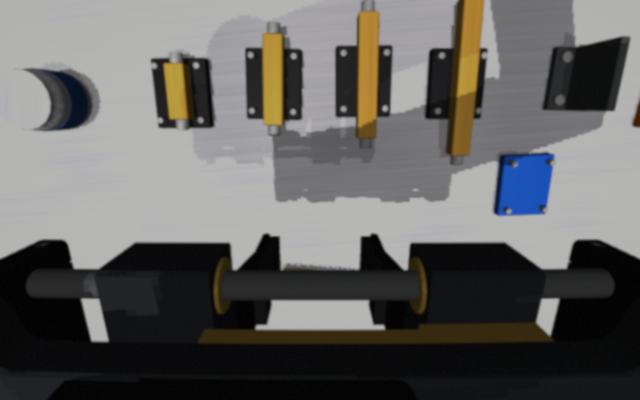

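The wrist view shows all four mandrels on pads between the pins, a, b, c, d from left to right, and the tin still standing. d is cut off at the top edge, so I'll shift slightly and compare each bar with its pins.

The rows are not in the units I measure in: shifts go in shares of 0.8 m and turns go in shares of 180 degrees. I convert before sending: 0.035 m is 0.0438, -0.03 m is -0.0375.

>>> hand_motion(steps=[{"dx": 0.0438,"dy": 0.0063,"dz": -0.0375},{"dx": 0.0438,"dy": 0.0063,"dz": -0.0375},{"dx": 0.0438,"dy": 0.0063,"dz": -0.0375},{"dx": 0.0438,"dy": 0.0063,"dz": -0.0375}])

```text
time_s: 34.0
eef_pos: [0.6899, 0.0234, 0.2275]
ee_rot: [180.0, -0.0, 175.3]
force: [-0.2, 0.1, 0.5]
finger_gap: 0.501
grip_force: 0.0
```

```bash
python3 - <<'E'
from h import *
c=vision.get_calibration("wrist"); im=vision.get_image("wrist")
show(rects(yellow(im),.029,c,500))
h=cv2.cvtColor(im,cv2.COLOR_RGB2HSV)
for n,x,y,t in ((1,636.7,162.9,-3.4),(2,627.8,71.8,-3.5),(3,623.8,-15,-5.9),(4,624.8,-105.6,-4.7)):
    R=Ro.from_euler("z",t,degrees=True).as_matrix()[:2,:2]
    P=np.array([[25,20],[25,-20],[-25,-20],[-25,20]])@R.T+[x,y]
    for u in w2p(np.c_[P,np.full(4,20)]/1000,c): cv2.circle(im,tuple(int(round(v)) for v in u),4,(0,255,0),1)
cv2.imwrite("pics/w9.png",cv2.resize(im[0:220,100:560,::-1],None,fx=1.73,fy=1.73,interpolation=cv2.INTER_CUBIC))
E
```

```text
623.9 -103.9 -4.8 51.3 19.9 [191. 129.]
657.9 360.9 -4.2 62.2 39.8 [626. 128.]
621.7 -13.6 -6.2 79.7 19.2 [277. 118.]
626.0 73.8 -3.3 109.4 19.5 [361. 114.]
633.9 165.1 -3.1 139.3 19.7 [449. 114.]
```

View pics/w9.png

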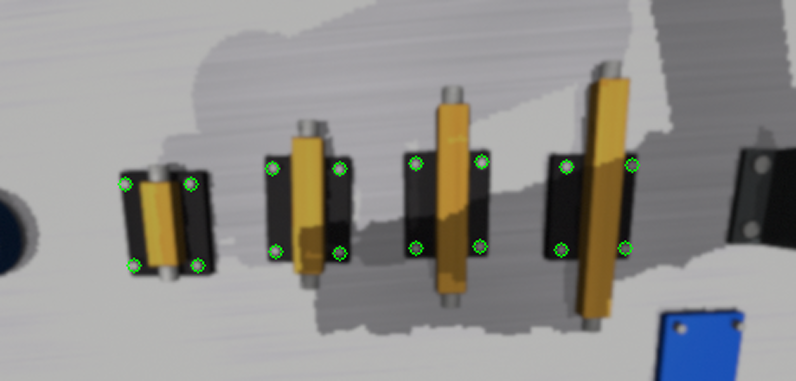

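View pics/top9.png

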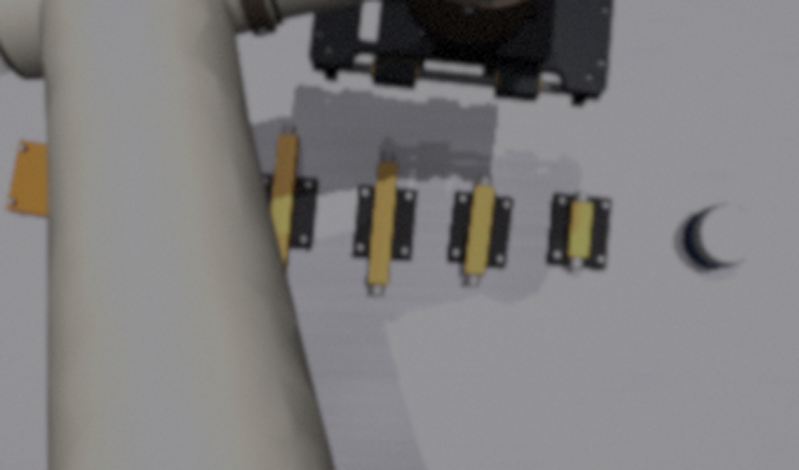

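The close view shows all four bars flat between their pins, with at most about 2–3 mm of lengthwise offset, which is near calibration error. The order is right, the tin is untouched and the gripper is clear, so I'm handing in.

```bash
python3 -c "
from bench import ticket
print(ticket.hand_in())"
```

```text
the job is handed in; nothing more can be done
None
```

I handed the job in with the mandrels lying flat in order from the stop: d in rest_1, c in rest_2, b in rest_3 and a in rest_4. All are between their pins, released, and centred lengthwise to about 3 mm or better by camera, and the tin was left untouched; the hand-in returned no verdict.

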